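# Seat the dial-gauge plate on its three-ball dock

### The job

Pick up the dial-gauge plate by its handle, put it on the three-ball dock with the gauge over the lone ball, and press it gently straight down until it clicks past both spring rollers and they hold it fully home on all three balls, then let go. The dock's head may be set at any height in its 30 mm of travel, so feel for it: the click takes about 14 N, and you must never press harder than about 25 N. Leave the other things on the bench where they are.

Things in the scene. Friction and masses are not known exactly. Their poses are not given: they have to be found in the camera images.
- plate_grip (a point): Centre of the black T-handle bar (22 x by 60 y by 26 mm high, on a 20 by 26 mm stem) of the loose dial-gauge plate, 0.5 kg; grip it across its 22 mm, along x. The point is 55 mm above the plate's feet. z up, x towards the gauge. Aluminium slab 112 (x, from -50 to 62) by 84 (y) by 10 mm, its underside 12 mm above the feet, which are three steel V-grooves for the dock's balls.
- plate_gauge (a point): Middle of the face of the round dial gauge (38 mm across) lying face up on the plate, 40.5 mm in +x from the handle's centre and 32 mm above the feet; axes as plate_grip. On each long side of the slab, at y = +-46 mm from the handle's centre and 17 mm above the feet, sticks out a round steel bar 8 mm thick, 34 mm long, that goes under the dock's spring roller.
- dock: Fixed steel foot of the dock, 130 by 130 by 14 mm; origin at its underside's centre on the bench, z up, x towards the lone ball. On a column above it a head (124 by 150 mm) bears three 16 mm balls at x, y = (44, 0), (-26, 28), (-26, -28) mm from the origin. The plate's grooves match: at home the handle's centre is straight above this origin and the plate's x is along the dock's x.
- dock_front (a point): Top edge of the dock's foot below the lone ball, 65 mm in +x from the dock's origin, 14 mm above the bench; it does not move with the head. The head is clamped at a height nobody reports, within a 30 mm range: ball centres 62 to 92 mm above the bench; handle's centre with the plate home 115.5 to 145.5 mm above the bench.
- dock_side (a point): Top edge of the dock's foot on its +y side, 65 mm from the dock's origin. Above it, and also on the -y side, the head has a level 10 mm roller on an outward-giving spring, top 26 mm above the ball centres. The plate's side bars touch the rollers 12 mm above home, need up to about 14 N in all to pass, and from 5.5 mm above home down the rollers pull the plate home, with 12 N at the end.
- seat_pin (a joint): Upright 8 mm brass sensing pin in the middle of the dock's head, pushed down by the underside of the slab; 0 when free, 0.006 (m) when the plate is fully home on the balls. Soft spring, about 0.6 N.
- wrench: Steel wrench 200 mm long lying on the bench; bystander.
- screwdriver: Screwdriver with a black handle lying on the bench at the left; bystander.
- brush: Wooden-handled brush lying on the bench; bystander.
- tape_roll: White roll of tape, 60 mm across and 19 mm high, lying flat; bystander.
- tape_measure: Black tape measure 62 by 34 by 58 mm; bystander.
- jar: Clear jar with a steel cap, 60 mm across, 75 mm high; bystander.
- spray: Grey spray can, 56 mm across, 150 mm high; bystander.
Mind the look-alikes: they are no part of the job. What is shaped like the part that bears plate_grip but orange or pink is not meant.

How it is judged:
By the outcome, as a careful person would: the job done as asked, in the order asked, and still so for the second after the job is handed in, with the robot touching nothing.
It also fails if it takes over 48 s, if anything falls off the work surface, if the arm or the gripper's body presses on something with over 40 N, if the wrist force passes 120 N, or if a joint passes its speed limit or range.

### The arm

A 7-joint arm with a two-finger parallel gripper is mounted at the origin on the work surface. World frame = base frame: x ahead of the robot, y to its left, z up, the work surface at z = 0. Lengths are in m, angles in rad, forces in N, time in s.
With the tool pointing down it reaches from about 0.4 to 0.9 m from the base axis. Payload 5.6 kg.
Tool frame: the origin (TCP) lies between the finger pads; the fingertips stand 25 mm ahead of it and the grasp point (between the pads) lies 6 mm ahead of it; z points along the fingers, y is the line along which they close (so a half turn about z gives the same grasp; the last joint's range is limited). The gripper opens to 92 mm and grips with 3 to 60 N. Pads are 20 mm wide; open, the fingers measure 128 mm over their backs; the gripper's body (75 mm by 189 mm) begins 69 mm behind the grasp point.
Start: joints at [-1.253, 0.468, -0.012, 1.603, 0.006, 1.071, -0.056], TCP at [0.23, 0.608, 0.24] pointing down, gripper open.
Joint ranges: [-2.53, 2.53], [-0.31, 2.02], [-1.57, 1.55], [0.28, 2.44], [-1.29, 4.43], [0.15, 1.84], [-2.92, 2.92]. Speed limits (rad/s): [2.57, 2.57, 3.14, 3.14, 3.14, 3.14, 3.14].

### API

Orientations are given as a unit quaternion [w, x, y, z].
In Python, from station import r gives the robot as it stands. The module is installed in compiled form; this text tells all that it offers.
- The arm moves only by the tool apply_moves, never from a script. Its arguments are lists of equal length, an entry for each row: "linear": the shift along the world's x, y, z in cm, a list of three; "angular": the turn, a rotation vector about the world's x, y, z in rad, a list of three; "jaw": the opening in per cent of the stroke, from 0 (shut) to 100 (fully open). In form: {"linear": [[tx, ty, tz], ...], "angular": [[wx, wy, wz], ...], "jaw": [jaw, ...]}. A call has 1 to 20 rows; each row shifts and turns the commanded pose from where the row before left it; what a row does not reach is not made up. A row lasts 1/8 s, in which the tool goes at most 62.5 mm and 10.7 degrees, less where a joint would pass 70% of its speed; a pose out of reach is approached as far as the arm can. A call is refused whole if a number of a shift passes 6.25 or a number of a turn 0.188, either way. A call with a gripper value outside its range is refused whole. The fingers move at their own pace and stop on an object; the grip force is fixed at half the most. Time passes only in rows, so rows that do not move let the fingers close. It gives the time, the measured TCP pose, the force, the opening and the grip force at its end, in the units of the state.
- r.get_obs(): the state, without advancing time (a new reading comes with each control period).
- r.capture(name): name is "scene" or "top" or "wrist"; returns the picture (384x512x3 uint8, blue, green, red); there is no depth.
- r.camera_info(name): a dict with "mtx" (3x3 intrinsics, pixels), "rvec" (rotation vector, rad) and "tvec" (3), from world to camera coordinates, as OpenCV has them. Camera axes: x right, y down, z forward; pixel columns grow to the right and rows downward; lengths in m; the calibration is good to about 2 mm. The wrist camera is an equidistant fisheye: a pixel r from the principal point sees the ray r / f radians off the axis. A picture is of the moment at which its call begins: read the wrist's pose just before it. camera_info takes no time and is no camera call; for the wrist camera it gives the pose at the moment of the call.
- r.close_job(): hands the job in; it is judged then, once.
The state is a dict: "clock": time; "joint_pos": joint angles; "dq": joint speeds; "joint_torque": joint torques, N m; "eef_pos": TCP position; "eef_rot": TCP orientation; "force": force on the tool from outside, world axes, zero at the start; "torque": the same for the moment, N m; "width": finger opening in m; "gripper_force": force on a finger pad.
Only numpy, scipy, OpenCV 4.12 (cv2) and the standard library are available. Lean on these libraries where they do the work, as an engineer would, in place of code of your own. Each camera call takes 0.05 s, during which the arm holds its last target. There are 200 camera calls.

## Working session

There is one attempt and no reset: what is moved stays moved. The work goes in short steps, Python scripts to look and compute and a tool call to move; the robot and the scene stay as the last step left them, time stands still between calls to the robot, and variables do not carry over. Pictures are saved under pics/ and viewed, at most 10 in all, crops included, and the job is handed in when it is done.

Besides the shell and the picture viewer there is one more tool, called after ">>>" by a JSON object that holds its "method" and its "body", one argument or row to a line. apply_moves: Moves the arm, as the interface text tells. Its arguments: {"type":"object","properties":{"linear":{"type":"array","items":{"type":"array","items":{"type":"number"}}},"angular":{"type":"array","items":{"type":"array","items":{"type":"number"}}},"jaw":{"type":"array","items":{"type":"number"}}},"required":["linear","angular","jaw"]}

```bash
mkdir -p pics
python3 - <<'E'
from station import r
import cv2, numpy as np
o=r.get_obs(); print({k:np.round(v,3) for k,v in o.items()})
for n in("scene","top"):
    cv2.imwrite(f"pics/{n}0.png",cv2.resize(r.capture(n),None,fx=1.5,fy=1.5,interpolation=cv2.INTER_CUBIC))
    i=r.camera_info(n);print(n,i)
E
```

```text
{'clock': np.float64(0.0), 'joint_pos': array([-1.253,  0.468, -0.012,  1.604,  0.006,  1.071, -0.056]), 'dq': array([ 0.   , -0.   , -0.   ,  0.001,  0.001, -0.001,  0.001]), 'joint_torque': array([-0.0000e+00, -5.2058e+01, -1.3000e-02, -2.4375e+01, -5.7000e-02,
        1.7000e-02,  0.0000e+00]), 'eef_pos': array([0.229, 0.608, 0.239]), 'eef_rot': array([-0.   ,  0.179,  0.984, -0.001]), 'force': array([-0.249, -0.511,  0.474]), 'torque': array([-0.021,  0.013,  0.004]), 'gripper_force': np.float64(0.0), 'width': np.float64(0.092)}
scene {'mtx': array([[347.9690946 ,   0.        , 258.11934671],
       [  0.        , 347.9690946 , 194.43204965],
       [  0.        ,   0.        ,   1.        ]]), 'rvec': array([ 2.1689207,  1.0450119, -0.4525287]), 'tvec': array([-0.32619539, -0.2433344 ,  1.3247608 ])}
top {'mtx': array([[441.69283202,   0.        , 256.54480347],
       [  0.        , 441.69283202, 192.45418319],
       [  0.        ,   0.        ,   1.        ]]), 'rvec': array([ 2.16599535, -2.19402089,  0.07776385]), 'tvec': array([0.01779195, 0.51519983, 1.42399406])}
```

View pics/scene0.png

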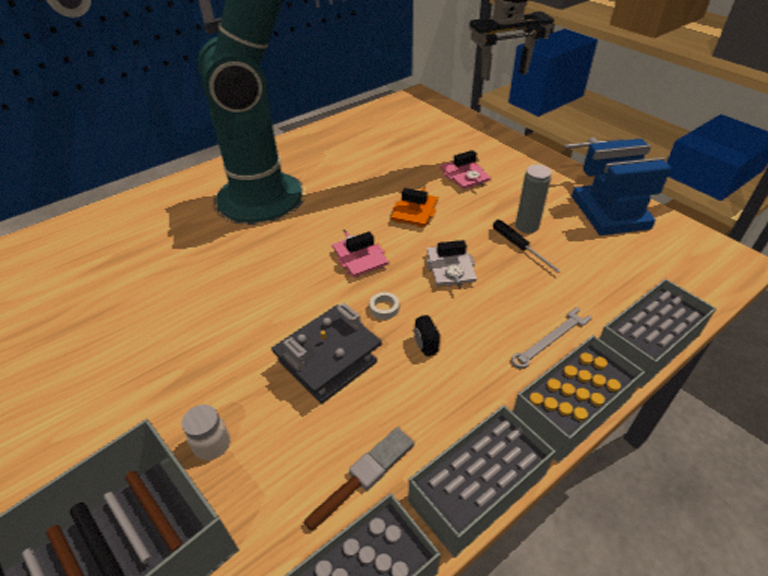

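View pics/top0.png

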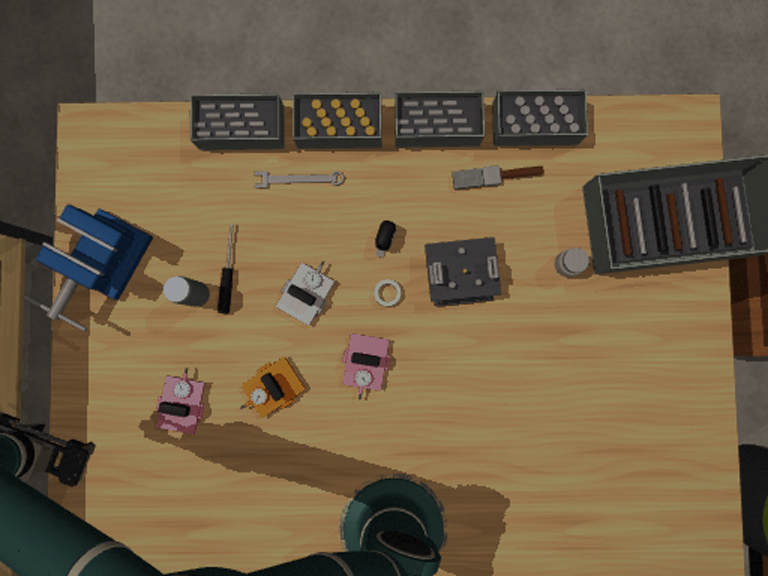

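The top picture shows four plates of this shape: bare aluminium at (305,292), pink at (182,402), pink at (366,362) and orange at (273,387). The task wants the aluminium one, with its handle at about (301,295) and its gauge at about (313,279). The dock is at (464,271), with its lone ball towards +x at about (462,252). I'll check both in a close crop.

Run:
```python
from station import r
import cv2, numpy as np
def up(im,x,y,w,h,W,H): return cv2.resize(im[y:y+h,x:x+w],(W,H),interpolation=cv2.INTER_CUBIC)
t=r.capture("top"); s=r.capture("scene")
a=up(t,180,165,50,50,400,300*4//3)[:,:]
# each crop 8x for top, 5x for scene
a=up(t,180,168,50,50,400,400); b=up(t,280,154,60,60,400,400)
cv2.imwrite("pics/c1.png",np.hstack([a,b]))
c=up(s,275,155,50,40,400,320); d=up(s,175,195,85,75,400,353)[:320]
cv2.imwrite("pics/c2.png",np.hstack([c,d]))
```

```text
(no output)
```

View pics/c1.png

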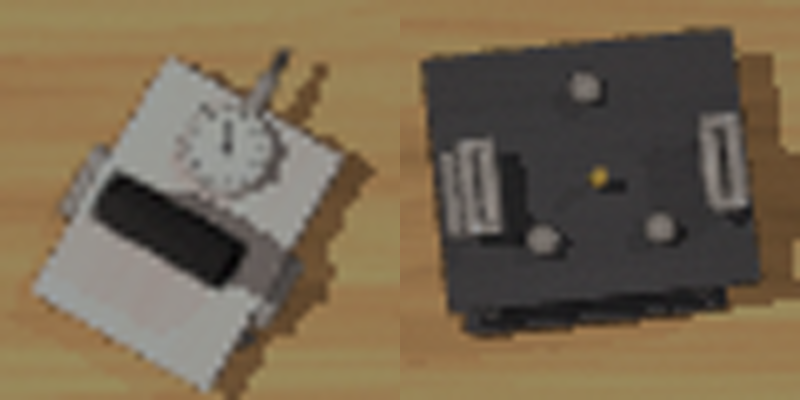

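View pics/c2.png

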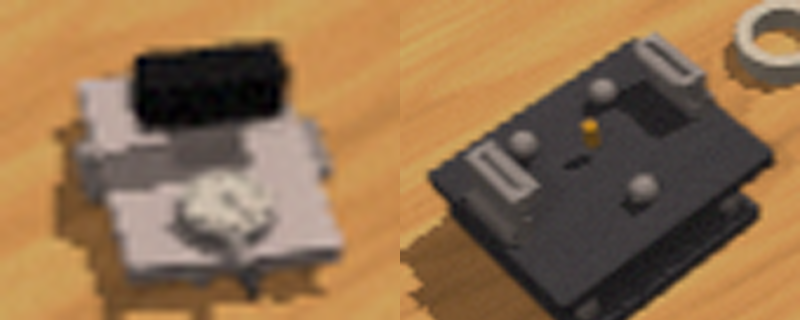

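```bash
cat > h.py <<'E'
import numpy as np, cv2
from scipy.optimize import least_squares
from station import r
def proj(n,P):
    i=r.camera_info(n); return cv2.projectPoints(np.asarray(P,float),i["rvec"],i["tvec"],i["mtx"],None)[0][:,0]
def px(uv,off,s): return np.array(off)+(np.array(uv,float)+.5)/s-.5
def T(p,P):
    c,s=np.cos(p[2]),np.sin(p[2]); P=np.array(P,float)
    return np.c_[p[0]+c*P[:,0]-s*P[:,1],p[1]+s*P[:,0]+c*P[:,1],P[:,2]+p[3]]
E
python3 - <<'E'
from h import *
A=[[.062,.042,.022],[.062,-.042,.022],[-.05,-.042,.022],[-.05,.042,.022],[.0405,0,.032]]
ua=px([[172,57],[343,157],[210,390],[35,290],[225,148]],(180,168),8)
B=[[.062,-.042,.022],[.062,.042,.022],[.0405,0,.032]]
ub=px([[120,265],[342,252],[225,205]],(275,155),8)
f=lambda p:np.r_[(proj("top",T([*p,0],A))-ua).ravel(),(proj("scene",T([*p,0],B))-ub).ravel()]
q=least_squares(f,[.5,.2,-.5]);print("plate",q.x,np.round(q.fun,1))
H=[[sx*.011,sy*.03,.068] for sx,sy in((1,1),(1,-1),(-1,-1),(-1,1))]
print("handle top px in crop",np.round((proj("top",T([*q.x,0],H))-[180,168])*8))
print("scene",np.round((proj("scene",T([*q.x,0],H))-[275,155])*8))
D=[[.044,0,0],[-.026,.028,0],[-.026,-.028,0]]
k=400/60;k2=400/85
ud=px([[185,87],[143,238],[260,227]],(280,154),k); us=px([[243,188],[203,90],[122,145]],(175,195),k2)
g=lambda p:np.r_[(proj("top",T(p,D))-ud).ravel(),(proj("scene",T(p,D))-us).ravel()]
q=least_squares(g,[.6,-.2,0,.08]);print("dock",q.x,np.round(q.fun,1))
F=[[sx*.065,sy*.065,.014] for sx,sy in((1,1),(1,-1),(-1,-1),(-1,1))]
print("foot px top crop",np.round((proj("top",T([*q.x[:3],0],F))-[280,154])*k))
print("foot scene crop",np.round((proj("scene",T([*q.x[:3],0],F))-[175,195])*k2))
E
```

```text
plate [ 0.50245939  0.18825762 -0.54023902] [-0.1 -0.4  0.6 -0.  -0.3  0.5 -0.5  0.   0.6  0.   0.7  0.6 -0.1 -0.5
 -0.2 -0.4]
handle top px in crop [[113. 163.]
 [243. 239.]
 [215. 287.]
 [ 84. 211.]]
scene [[287.  70.]
 [133.  85.]
 [122.  48.]
 [274.  34.]]
dock [ 0.54797715 -0.15486706  0.09012153  0.0691148 ] [-0.  -0.1 -0.1  0.1  0.  -0.1 -0.   0.  -0.2  0.2  0.1 -0.2]
foot px top crop [[ 34.  70.]
 [296.  43.]
 [326. 304.]
 [ 63. 332.]]
foot scene crop [[360. 205.]
 [181. 340.]
 [ 41. 200.]
 [217.  83.]]
```

The crops confirm the aluminium plate: its gauge is at crop (225,148) and its black bar centre at (168,228). The dock's balls are clear, with the lone ball at (583,87) and the rear ones at (543,238) and (660,227). The fit puts the handle at about (0.502, 0.188) with yaw -0.54. The dock is at (0.548, -0.155) with yaw 0.09, and its ball centres are at about 69 mm. I'll move above the plate now.

>>> {"method": "apply_moves", "body": {
  "linear": [
    [2.3,-3.5,0],
    [2.3,-3.5,0],
    [2.3,-3.5,0],
    [2.3,-3.5,0],
    [2.3,-3.5,0],
    [2.3,-3.5,0],
    [2.3,-3.5,0],
    [2.3,-3.5,0],
    [2.3,-3.5,0],
    [2.3,-3.5,0],
    [2.3,-3.5,0],
    [2.0,-3.5,0],
    [0,0,-3],
    [0,0,0],
    [0,0,0]
  ],
  "angular": [
    [0,0,-0.146],
    [0,0,-0.146],
    [0,0,-0.146],
    [0,0,-0.146],
    [0,0,-0.146],
    [0,0,-0.146],
    [0,0,-0.146],
    [0,0,-0.146],
    [0,0,-0.146],
    [0,0,-0.146],
    [0,0,-0.146],
    [0,0,-0.146],
    [0,0,0],
    [0,0,0],
    [0,0,0]
  ],
  "jaw": [60,60,60,60,60,60,60,60,60,60,60,60,60,60,60]
}}

```text
clock: 2.08
eef_pos: [0.5026, 0.1888, 0.2101]
eef_rot: [-0.0, 0.87, 0.492, 0.0]
force: [0.1, 0.8, 0.1]
width: 0.0548
gripper_force: 0.0
```

```bash
cat >> h.py <<'E'
from scipy.spatial.transform import Rotation as R
def fish(i,P):
    M=cv2.Rodrigues(i["rvec"])[0]; c=np.asarray(P,float)@M.T+i["tvec"]; K=i["mtx"]
    th=np.arctan2(np.hypot(c[:,0],c[:,1]),c[:,2]); ph=np.arctan2(c[:,1],c[:,0])
    return np.c_[K[0,2]+K[0,0]*th*np.cos(ph),K[1,2]+K[1,1]*th*np.sin(ph)]
def pose():
    o=r.get_obs(); q=o["eef_rot"]; M=R.from_quat([q[1],q[2],q[3],q[0]]).as_matrix()
    print("t",round(float(o["clock"]),2),"pos",np.round(o["eef_pos"],4),"ytool deg",np.degrees(np.arctan2(M[1,1],M[0,1])).round(2),"z",M[:,2].round(4),"F",o["force"].round(2),"w",round(float(o["width"]),4),"gf",round(float(o["gripper_force"]),1),"j",o["joint_pos"].round(2))
    return o
E
python3 - <<'E'
from h import *
import json
pose(); i=r.camera_info("wrist"); w=r.capture("wrist")
json.dump({k:np.asarray(v).tolist() for k,v in i.items()},open("w1.json","w"))
cv2.imwrite("pics/w1.png",cv2.resize(w,None,fx=1.5,fy=1.5,interpolation=cv2.INTER_CUBIC)); print(i)
p=[.5018,.1875,-.54,0]
P=[[sx*.011,sy*.03,.068] for sx,sy in((1,1),(1,-1),(-1,-1),(-1,1))]+[[.062,.042,.022],[.062,-.042,.022],[-.05,-.042,.022],[-.05,.042,.022],[.0405,0,.032]]
print((fish(i,T(p,P))*1.5).round(0).tolist())
E
```

```text
t 2.08 pos [0.5026 0.1888 0.2101] ytool deg -31.0 z [ 3.e-04  2.e-04 -1.e+00] F [0.14 0.78 0.11] w 0.0548 gf 0.0 j [-0.82  0.33  0.49  1.94 -0.19  0.92 -0.78]
{'mtx': array([[297.31863964,   0.        , 258.42228549],
       [  0.        , 297.31863964, 192.90731962],
       [  0.        ,   0.        ,   1.        ]]), 'rvec': array([-2.7635264 ,  0.76544886,  0.10909022]), 'tvec': array([-0.33376082,  0.38125812,  0.47892084])}
[[405.0, 242.0], [404.0, 328.0], [372.0, 328.0], [371.0, 242.0], [470.0, 216.0], [465.0, 321.0], [325.0, 321.0], [321.0, 216.0], [442.0, 273.0]]
```

View pics/w1.png

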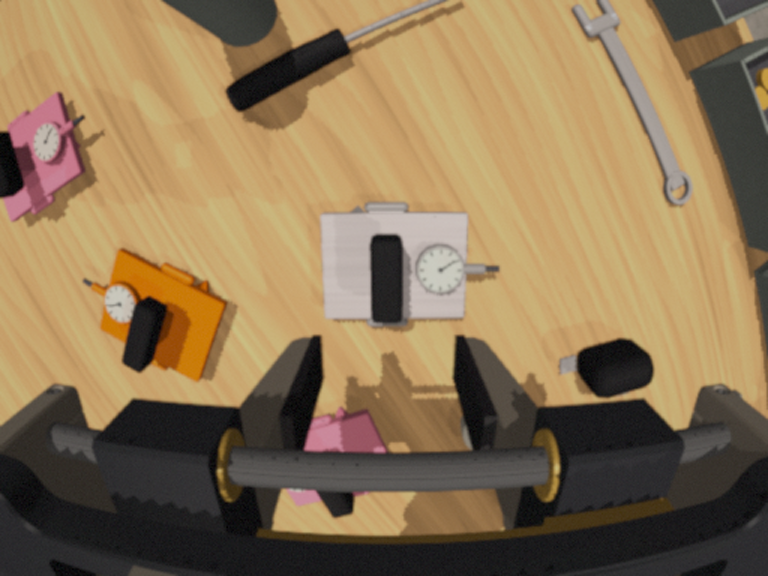

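The wrist view shows the aluminium plate square to the jaws: slab corners at (321,214), (467,213), (466,318) and (327,319), gauge at (440,270), handle at (387,279). I'll refine the fit from these.

Run:
```python
from h import *
import json
i={k:np.array(v) for k,v in json.load(open("w1.json")).items()}
P=[[.062,.042,.022],[.062,-.042,.022],[-.05,-.042,.022],[-.05,.042,.022],[.0405,0,.032],[.011,.03,.068],[-.011,.03,.068],[0,-.03,.068]]
u=np.array([[467,213],[466,318],[327,319],[321,214],[440,270],[402.5,235],[371.5,235],[387,323]])/1.5
q=least_squares(lambda p:(fish(i,T([*p,0],P))-u).ravel(),[.5,.19,-.54]);print(q.x,q.fun.reshape(-1,2).round(1).tolist())
```

```text
[ 0.50300235  0.19021642 -0.53080438] [[1.4, -1.1], [-0.4, -0.7], [-1.4, -0.5], [-0.7, -1.0], [1.0, -0.9], [0.8, 1.4], [-1.2, 1.6], [0.4, 0.8]]
```

>>> {"method": "apply_moves", "body": {
  "linear": [
    [0,0.1,-3],
    [0,0,-4],
    [0,0,-3.5],
    [0,0,-2.5],
    [0,0,-1.2],
    [0,0,-0.5],
    [0,0,0],
    [0,0,0],
    [0,0,0],
    [0,0,0],
    [0,0,0]
  ],
  "angular": [
    [0,0,0.008],
    [0,0,0],
    [0,0,0],
    [0,0,0],
    [0,0,0],
    [0,0,0],
    [0,0,0],
    [0,0,0],
    [0,0,0],
    [0,0,0],
    [0,0,0]
  ],
  "jaw": [60,60,60,60,60,60,60,10,10,10,10]
}}

```text
clock: 3.5
eef_pos: [0.5023, 0.1894, 0.0628]
eef_rot: [-0.0, 0.869, 0.496, -0.0]
force: [-1.7, -0.1, 2.9]
width: 0.0219
gripper_force: 30.0
```

```bash
python3 -c "
from h import *
pose()"
```

```text
t 3.5 pos [0.5023 0.1894 0.0628] ytool deg -30.59 z [-4.e-04  4.e-04 -1.e+00] F [-1.73 -0.1   2.87] w 0.0219 gf 30.0 j [-0.73  0.56  0.39  2.02 -0.35  0.63 -0.65]
```

>>> {"method": "apply_moves", "body": {
  "linear": [
    [0,0,1],
    [0,0,3],
    [0,0,4],
    [0,0,3.7],
    [0,0,2],
    [0.3,-2,0],
    [0.5,-3.5,0],
    [0.5,-4,0],
    [0.5,-4,0],
    [0.5,-4,0],
    [0.5,-4,0],
    [0.5,-4,0],
    [0.5,-4,0],
    [0.4,-3,0],
    [0.4,-1.5,0],
    [0.4,-0.4,0],
    [0,0,0],
    [0,0,0],
    [0,0,0]
  ],
  "angular": [
    [0,0,0],
    [0,0,0],
    [0,0,0],
    [0,0,0],
    [0,0,0],
    [0,0,0.06],
    [0,0,0.06],
    [0,0,0.06],
    [0,0,0.06],
    [0,0,0.06],
    [0,0,0.06],
    [0,0,0.06],
    [0,0,0.06],
    [0,0,0.06],
    [0,0,0.06],
    [0,0,0.024],
    [0,0,0],
    [0,0,0],
    [0,0,0]
  ],
  "jaw": [10,10,10,10,10,10,10,10,10,10,10,10,10,10,10,10,10,10,10]
}}

```text
clock: 5.88
eef_pos: [0.5524, -0.1539, 0.1996]
eef_rot: [-0.0, 0.674, 0.739, 0.0]
force: [0.5, 0.4, -3.3]
width: 0.0218
gripper_force: 30.0
```

Run:
```python
from h import *
import json
pose(); i=r.camera_info("wrist"); w=r.capture("wrist"); pose(); s=r.capture("scene");t=r.capture("top")
json.dump({k:np.asarray(v).tolist() for k,v in i.items()},open("w2.json","w"))
cv2.imwrite("pics/w2.png",cv2.resize(w[70:320,110:410],(800,667),interpolation=cv2.INTER_CUBIC)[:600])
def up(im,x,y,w,h,W,H): return cv2.resize(im[y:y+h,x:x+w],(W,H),interpolation=cv2.INTER_CUBIC)
cv2.imwrite("pics/st2.png",np.hstack([up(s,175,165,100,100,400,400),up(t,270,140,80,80,400,400)]))
```

```text
t 5.88 pos [ 0.5524 -0.1539  0.1996] ytool deg 5.21 z [-2.e-04  3.e-04 -1.e+00] F [ 0.49  0.42 -3.29] w 0.0218 gf 30.0 j [-0.16  0.4   0.47  1.86 -0.22  0.93  0.51]
t 5.92 pos [ 0.5525 -0.1541  0.1996] ytool deg 5.2 z [-1.e-04  2.e-04 -1.e+00] F [ 0.11  0.13 -4.14] w 0.0218 gf 30.0 j [-0.16  0.4   0.47  1.86 -0.22  0.93  0.51]
```

View pics/w2.png

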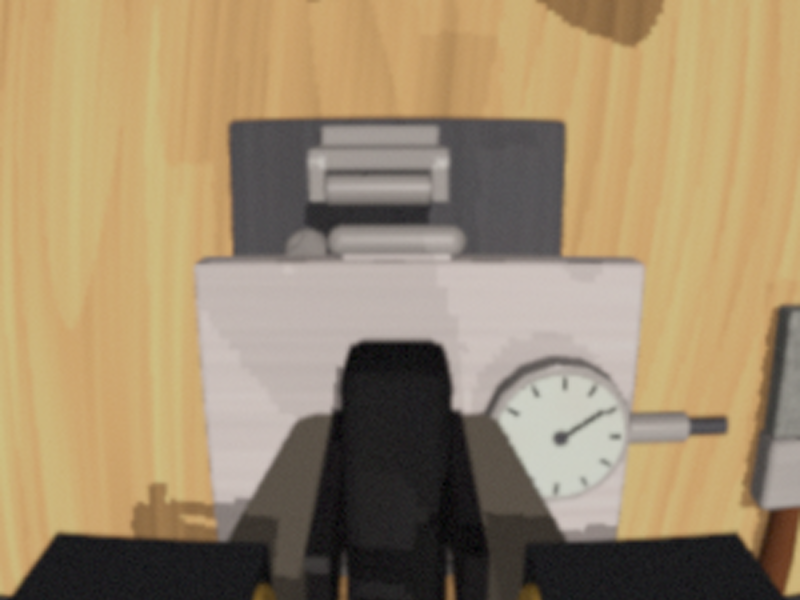

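View pics/st2.png

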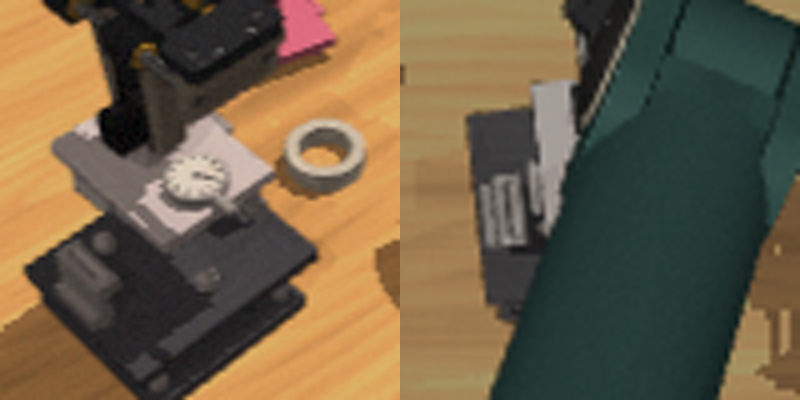

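In the wrist view the plate is held over the dock. The slab's far corners are at (198,262) and (641,262), the bar is centred at (398,240) and the gauge is at (560,438). The dock's +y roller is centred at (379,188), the rear ball is at (307,247) and the head's far corners are at (232,122) and (564,121). The plate sits about 4 mm too far in +x.

Run:
```python
from h import *
import json
i={k:np.array(v) for k,v in json.load(open("w2.json")).items()}
c=lambda u:px(u,(110,70),800/300)
P=[[.062,.042,.022],[-.05,.042,.022],[.0405,0,.032],[.011,.03,.068],[-.011,.03,.068],[.017,.046,.017],[-.017,.046,.017]]
u=c([[641,260],[198,260],[560,438],[442,345],[352,345],[465,240],[332,240]])
z=.1996-.0628
q=least_squares(lambda p:(fish(i,T([*p,z],P))-u).ravel(),[.552,-.154,.09],loss='soft_l1');print("plate",q.x,q.fun.reshape(-1,2).round(1).tolist())
v=c([[564,121],[232,122],[307,247],[379,187]])
def g(p):
    d=fish(i,np.r_[T([*p[:3],p[3]],[[.062,.075,0],[-.062,.075,0]]),T([*p[:3],.0691],[[-.026,.028,0],[0,p[4],.021]])])-v
    return np.r_[d.ravel(),(p[3]-.058)/.004,(p[4]-.053)/.004]
q2=least_squares(g,[.548,-.155,.09,.058,.053]);print("dock",q2.x,q2.fun.round(1))
```

```text
plate [ 0.55217855 -0.15269679  0.08758458] [[3.1, 0.2], [-3.2, -0.8], [0.6, -0.4], [4.9, 9.0], [-6.0, 8.8], [0.5, -1.0], [-2.3, -1.2]]
dock [ 0.54829329 -0.15453673  0.06620716  0.05189747  0.0529513 ] [-2.2  1.  -3.8 -2.3  2.1  1.2  3.1  0.1 -1.5 -0. ]
```

Run:
```python
from h import *
import json
i={k:np.array(v) for k,v in json.load(open("w2.json")).items()}
c=lambda u:px(u,(110,70),800/300)
P=[[.062,.042,.022],[-.05,.042,.022],[.0405,0,.032],[.017,.046,.017],[-.017,.046,.017]]
u=c([[641,260],[198,260],[560,438],[465,240],[332,240]])
z=.1996-.0628
q=least_squares(lambda p:(fish(i,T(p,P))-u).ravel(),[.552,-.154,.09,z]);print("plate free z",q.x,q.fun.reshape(-1,2).round(1).tolist())
v=c([[564,121],[232,122],[307,247],[379,187],[327,187],[431,187]])
def g(p):
    e=p[5]
    d=fish(i,np.r_[T([*p[:3],p[3]],[[.062+e,.075,0],[-.062+e,.075,0]]),T([*p[:3],.0691],[[-.026,.028,0],[0,p[4],.021],[-p[6],p[4],.021],[p[6],p[4],.021]])])-v
    return np.r_[d.ravel(),(p[3]-.058)/.004,(p[4]-.053)/.004]
q2=least_squares(g,[.548,-.155,.09,.058,.053,0,.017]);print("dock",q2.x,q2.fun.round(1))
# top view: where is head rel. to ball-derived dock
```

```text
plate free z [ 0.55289606 -0.15444731  0.08910876  0.13094814] [[1.0, 1.0], [-0.2, 0.3], [-0.4, -1.6], [0.4, 0.2], [-0.8, 0.1]]
dock [ 0.5468569  -0.15451424  0.08828853  0.05226538  0.0528915   0.0060612
  0.01662497] [ 0.9 -0.4 -0.9 -1.2 -0.1  1.6  0.  -0.1  0.   0.   0.   0.  -1.4 -0. ]
```

>>> {"method": "apply_moves", "body": {
  "linear": [
    [-0.3,0,-1],
    [-0.26,-0.03,-1.5],
    [0,0,-1.2],
    [0,0,-0.6],
    [0,0,-0.2],
    [0,0,0],
    [0,0,0]
  ],
  "angular": [
    [0,0,0],
    [0,0,0],
    [0,0,0],
    [0,0,0],
    [0,0,0],
    [0,0,0],
    [0,0,0]
  ],
  "jaw": [10,10,10,10,10,10,10]
}}

```text
clock: 6.9
eef_pos: [0.5472, -0.1552, 0.155]
eef_rot: [0.0, 0.675, 0.738, 0.0]
force: [-0.6, -0.7, -3.1]
width: 0.0218
gripper_force: 30.0
```

Run:
```python
from h import *
import json
pose(); i=r.camera_info("wrist"); w=r.capture("wrist"); s=r.capture("scene")
json.dump({k:np.asarray(v).tolist() for k,v in i.items()},open("w3.json","w"))
a=cv2.resize(w[85:285,160:360],(500,500),interpolation=cv2.INTER_CUBIC)
b=cv2.resize(s[175:275,185:245+0],(300,500),interpolation=cv2.INTER_CUBIC)
cv2.imwrite("pics/w3.png",np.hstack([a,b]))
```

```text
t 6.9 pos [ 0.5472 -0.1552  0.155 ] ytool deg 5.15 z [ 9.e-04 -1.e-04 -1.e+00] F [-0.56 -0.73 -3.06] w 0.0218 gf 30.0 j [-0.14  0.46  0.45  1.9  -0.26  0.84  0.54]
```

View pics/w3.png

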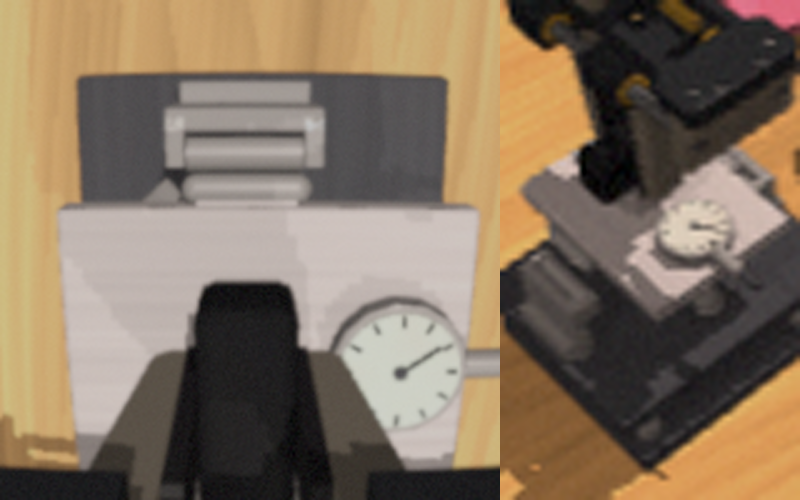

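The bar (247,187) and roller (244,150) now line up in x to within about 0.5 mm. I'll go down slowly and feel for contact.

>>> {"method": "apply_moves", "body": {
  "linear": [
    [-0.05,0.03,-0.3],
    [0,0,-0.3],
    [0,0,-0.2],
    [0,0,-0.1],
    [0,0,0]
  ],
  "angular": [
    [0,0,0],
    [0,0,0],
    [0,0,0],
    [0,0,0],
    [0,0,0]
  ],
  "jaw": [10,10,10,10,10]
}}

```text
clock: 7.62
eef_pos: [0.5464, -0.1549, 0.1455]
eef_rot: [-0.0, 0.675, 0.738, -0.0]
force: [0.2, 0.1, -4.0]
width: 0.0218
gripper_force: 30.0
```

>>> {"method": "apply_moves", "body": {
  "linear": [
    [0,0,-0.1],
    [0,0,-0.1],
    [0,0,0]
  ],
  "angular": [
    [0,0,0],
    [0,0,0],
    [0,0,0]
  ],
  "jaw": [10,10,10]
}}

```text
clock: 8.0
eef_pos: [0.5463, -0.1548, 0.1435]
eef_rot: [-0.0, 0.675, 0.738, -0.0]
force: [-0.4, 0.5, -4.1]
width: 0.022
gripper_force: 30.0
```

>>> {"method": "apply_moves", "body": {
  "linear": [
    [0,0,-0.1],
    [0,0,-0.1],
    [0,0,0]
  ],
  "angular": [
    [0,0,0],
    [0,0,0],
    [0,0,0]
  ],
  "jaw": [10,10,10]
}}

```text
clock: 8.38
eef_pos: [0.5463, -0.1548, 0.1415]
eef_rot: [-0.0, 0.675, 0.738, -0.0]
force: [-0.8, -0.2, -4.8]
width: 0.0217
gripper_force: 30.0
```

>>> {"method": "apply_moves", "body": {
  "linear": [
    [0,0,-0.1],
    [0,0,-0.1],
    [0,0,0]
  ],
  "angular": [
    [0,0,0],
    [0,0,0],
    [0,0,0]
  ],
  "jaw": [10,10,10]
}}

```text
clock: 8.75
eef_pos: [0.5466, -0.1549, 0.1407]
eef_rot: [-0.0, 0.675, 0.738, 0.0]
force: [-3.4, 0.5, 5.6]
width: 0.0219
gripper_force: 30.0
```

>>> {"method": "apply_moves", "body": {
  "linear": [
    [0,0,-0.05],
    [0,0,-0.05],
    [0,0,0]
  ],
  "angular": [
    [0,0,0],
    [0,0,0],
    [0,0,0]
  ],
  "jaw": [10,10,10]
}}

```text
clock: 9.12
eef_pos: [0.5466, -0.1552, 0.1403]
eef_rot: [0.0, 0.675, 0.738, 0.0]
force: [-4.3, 0.6, 9.7]
width: 0.0221
gripper_force: 30.0
```

```bash
python3 -c "
from h import *
print(pose()['torque'].round(2))"
```

```text
t 9.12 pos [ 0.5466 -0.1552  0.1403] ytool deg 5.14 z [ 9.e-04  4.e-04 -1.e+00] F [-4.32  0.65  9.74] w 0.0221 gf 30.0 j [-0.13  0.48  0.44  1.91 -0.27  0.81  0.55]
[ 0.1   1.2  -0.04]
```

Contact came at about 0.141, where the rollers were expected. The -x force fits friction on the rollers as the arm gives slightly. I'll ease x back a little and keep pressing in small steps.

>>> {"method": "apply_moves", "body": {
  "linear": [
    [-0.04,0,-0.03],
    [0,0,-0.02],
    [0,0,0]
  ],
  "angular": [
    [0,0,0],
    [0,0,0],
    [0,0,0]
  ],
  "jaw": [10,10,10]
}}

```text
clock: 9.5
eef_pos: [0.5466, -0.1553, 0.14]
eef_rot: [0.001, 0.675, 0.738, 0.001]
force: [-3.9, -0.5, 10.3]
width: 0.0221
gripper_force: 30.0
```

```bash
python3 -c "
from h import *
print(pose()['torque'].round(2))
s=r.capture('scene'); w=r.capture('wrist')
a=cv2.resize(w[105:185,180:310],(800,492),interpolation=cv2.INTER_CUBIC)
cv2.imwrite('pics/w4.png',a)
cv2.imwrite('pics/s4.png',cv2.resize(s[190:270,170:270],(800,600)))
"
```

```text
t 9.5 pos [ 0.5466 -0.1553  0.14  ] ytool deg 5.14 z [ 1.7e-03  2.0e-04 -1.0e+00] F [-3.94 -0.52 10.31] w 0.0221 gf 30.0 j [-0.13  0.48  0.44  1.91 -0.27  0.81  0.55]
[ 0.1   1.13 -0.01]
```

>>> {"method": "apply_moves", "body": {
  "linear": [
    [-0.02,0,-0.03],
    [0,0,-0.03],
    [0,0,0]
  ],
  "angular": [
    [0,0,0],
    [0,0,0],
    [0,0,0]
  ],
  "jaw": [10,10,10]
}}

```text
clock: 9.98
eef_pos: [0.5465, -0.1552, 0.1393]
eef_rot: [0.001, 0.675, 0.738, 0.001]
force: [-3.2, 0.7, 8.9]
width: 0.022
gripper_force: 30.0
```

```bash
python3 -c "
from h import *
print(pose()['torque'].round(2))
"
```

```text
t 9.97 pos [ 0.5465 -0.1552  0.1393] ytool deg 5.15 z [ 1.9e-03  2.0e-04 -1.0e+00] F [-3.19  0.73  8.92] w 0.022 gf 30.0 j [-0.13  0.48  0.44  1.91 -0.28  0.81  0.55]
[ 0.13  0.94 -0.03]
```

The plate moved down 0.7 mm and the force eased, so the rollers are giving. I'll carry on.

>>> {"method": "apply_moves", "body": {
  "linear": [
    [-0.02,0,-0.05],
    [0,0,-0.05],
    [0,0,-0.05],
    [0,0,0]
  ],
  "angular": [
    [0,0,0],
    [0,0,0],
    [0,0,0],
    [0,0,0]
  ],
  "jaw": [10,10,10,10]
}}

```text
clock: 10.48
eef_pos: [0.5464, -0.1551, 0.1372]
eef_rot: [0.001, 0.675, 0.738, 0.001]
force: [-0.9, 0.7, 4.4]
width: 0.0218
gripper_force: 30.0
```

>>> {"method": "apply_moves", "body": {
  "linear": [
    [0,0,-0.05],
    [0,0,-0.05],
    [0,0,0]
  ],
  "angular": [
    [0,0,0],
    [0,0,0],
    [0,0,0]
  ],
  "jaw": [10,10,10]
}}

```text
clock: 10.85
eef_pos: [0.5463, -0.1548, 0.1348]
eef_rot: [0.001, 0.675, 0.738, 0.0]
force: [2.3, 0.1, -0.9]
width: 0.0218
gripper_force: 30.0
```

```bash
python3 -c "
from h import *
print(pose()['torque'].round(2))
"
```

```text
t 10.85 pos [ 0.5463 -0.1548  0.1348] ytool deg 5.16 z [ 1.4e-03 -5.0e-04 -1.0e+00] F [ 2.32  0.13 -0.93] w 0.0218 gf 30.0 j [-0.13  0.48  0.44  1.92 -0.28  0.8   0.55]
[ 0.02 -0.64 -0.04]
```

>>> {"method": "apply_moves", "body": {
  "linear": [
    [0,0,-0.05],
    [0,0,-0.05],
    [0,0,-0.05],
    [0,0,0]
  ],
  "angular": [
    [0,0,0],
    [0,0,0],
    [0,0,0],
    [0,0,0]
  ],
  "jaw": [10,10,10,10]
}}

```text
clock: 11.35
eef_pos: [0.5462, -0.1547, 0.1333]
eef_rot: [0.001, 0.675, 0.738, 0.0]
force: [6.3, -0.7, -5.0]
width: 0.0222
gripper_force: 30.0
```

>>> {"method": "apply_moves", "body": {
  "linear": [
    [0,0,-0.05],
    [0,0,-0.05],
    [0,0,0]
  ],
  "angular": [
    [0,0,0],
    [0,0,0],
    [0,0,0]
  ],
  "jaw": [10,10,10]
}}

```text
clock: 11.72
eef_pos: [0.5462, -0.1547, 0.1319]
eef_rot: [0.001, 0.675, 0.738, 0.0]
force: [6.2, 0.1, -7.9]
width: 0.0217
gripper_force: 30.0
```

```bash
python3 -c "
from h import *
print(pose()['torque'].round(2))
"
```

```text
t 11.72 pos [ 0.5462 -0.1547  0.1319] ytool deg 5.16 z [ 1.2e-03 -5.0e-04 -1.0e+00] F [ 6.19  0.08 -7.9 ] w 0.0217 gf 30.0 j [-0.12  0.49  0.44  1.92 -0.28  0.8   0.56]
[-0.06 -1.56  0.03]
```

It's past the click, with the rollers pulling at about -4 N. The grooves are pushing towards +x, so I'll follow them and go on down.

>>> {"method": "apply_moves", "body": {
  "linear": [
    [0.06,0,-0.05],
    [0.02,0,-0.05],
    [0,0,-0.05],
    [0,0,0]
  ],
  "angular": [
    [0,0,0],
    [0,0,0],
    [0,0,0],
    [0,0,0]
  ],
  "jaw": [10,10,10,10]
}}

```text
clock: 12.22
eef_pos: [0.5463, -0.1545, 0.1295]
eef_rot: [-0.0, 0.675, 0.738, -0.0]
force: [6.9, -0.9, -13.3]
width: 0.0216
gripper_force: 30.0
```

```bash
python3 -c "
from h import *
print(pose()['torque'].round(2))
"
```

```text
t 12.22 pos [ 0.5463 -0.1545  0.1295] ytool deg 5.17 z [-5.e-04 -4.e-04 -1.e+00] F [  6.91  -0.87 -13.32] w 0.0216 gf 30.0 j [-0.12  0.49  0.44  1.92 -0.28  0.79  0.56]
[-0.2  -1.7   0.01]
```

>>> {"method": "apply_moves", "body": {
  "linear": [
    [0.03,0,-0.05],
    [0.02,0,-0.05],
    [0,0,0]
  ],
  "angular": [
    [0,0,0],
    [0,0,0],
    [0,0,0]
  ],
  "jaw": [10,10,10]
}}

```text
clock: 12.6
eef_pos: [0.5464, -0.1546, 0.1289]
eef_rot: [-0.0, 0.675, 0.738, -0.0]
force: [5.7, -1.2, -12.0]
width: 0.0219
gripper_force: 30.0
```

>>> {"method": "apply_moves", "body": {
  "linear": [
    [0.02,0,-0.05],
    [0,0,-0.05],
    [0,0,0]
  ],
  "angular": [
    [0,0,0],
    [0,0,0],
    [0,0,0]
  ],
  "jaw": [10,10,10]
}}

```text
clock: 12.98
eef_pos: [0.5465, -0.1547, 0.1288]
eef_rot: [-0.001, 0.675, 0.738, -0.0]
force: [2.4, 0.5, -6.4]
width: 0.0221
gripper_force: 30.0
```

```bash
python3 -c "
from h import *
print(pose()['torque'].round(2))
"
```

```text
t 12.97 pos [ 0.5465 -0.1547  0.1288] ytool deg 5.15 z [-1.3e-03  4.0e-04 -1.0e+00] F [ 2.36  0.46 -6.39] w 0.0221 gf 30.0 j [-0.12  0.49  0.44  1.92 -0.28  0.79  0.56]
[ 0.06 -0.49  0.  ]
```

It has stopped at 0.1288, 12 mm below first contact, so it should be home. I'll press a little more, then let go and rise.

>>> {"method": "apply_moves", "body": {
  "linear": [
    [0.02,0,-0.08],
    [0,0,-0.07],
    [0,0,0]
  ],
  "angular": [
    [0,0,0],
    [0,0,0],
    [0,0,0]
  ],
  "jaw": [10,10,10]
}}

```text
clock: 13.35
eef_pos: [0.5466, -0.1549, 0.1285]
eef_rot: [-0.001, 0.675, 0.738, -0.0]
force: [-3.8, 1.6, 6.6]
width: 0.0218
gripper_force: 30.0
```

```bash
python3 -c "
from h import *
print(pose()['torque'].round(2))
"
```

```text
t 13.35 pos [ 0.5466 -0.1549  0.1285] ytool deg 5.14 z [-0.0012  0.001  -1.    ] F [-3.75  1.55  6.62] w 0.0218 gf 30.0 j [-0.12  0.49  0.43  1.92 -0.28  0.79  0.56]
[0.35 0.9  0.01]
```

>>> {"method": "apply_moves", "body": {
  "linear": [
    [-0.02,0,0.08],
    [0,0,0],
    [0,0,0],
    [0,0,0],
    [0,0,0],
    [0,0,0.5],
    [0,0,1.5],
    [0,0,3],
    [0,0,4],
    [0,0,4],
    [0,4,2],
    [0,5,0],
    [0,5,0],
    [0,5,0],
    [0,0,0],
    [0,0,0]
  ],
  "angular": [
    [0,0,0],
    [0,0,0],
    [0,0,0],
    [0,0,0],
    [0,0,0],
    [0,0,0],
    [0,0,0],
    [0,0,0],
    [0,0,0],
    [0,0,0],
    [0,0,0],
    [0,0,0],
    [0,0,0],
    [0,0,0],
    [0,0,0],
    [0,0,0]
  ],
  "jaw": [10,10,55,55,55,55,55,55,55,55,55,55,55,55,55,55]
}}

```text
clock: 15.35
eef_pos: [0.5472, 0.0344, 0.2791]
eef_rot: [0.001, 0.675, 0.738, 0.0]
force: [-0.7, 0.3, 0.2]
width: 0.0508
gripper_force: 0.0
```

Run:
```python
from h import *
pose(); s=r.capture("scene");t=r.capture("top")
x,y,k=180,175,5
a=cv2.resize(s[y:y+100,x:x+80],(400,500),interpolation=cv2.INTER_CUBIC)
b=cv2.resize(t[135:235,270:350],(400,500),interpolation=cv2.INTER_CUBIC)
cv2.imwrite("pics/f.png",np.hstack([a,b]))
D=[.5465,-.1549,.09,.066]
P=T(D,[[.062,.042,.022],[.062,-.042,.022],[-.05,-.042,.022],[-.05,.042,.022],[.0405,0,.032],[0,.03,.068],[0,-.03,.068]])
print(((proj("scene",P)-[x,y])*5).round().tolist()); print(((proj("top",P)-[270,135])*5).round().tolist())
```

```text
t 15.35 pos [0.5472 0.0344 0.2791] ytool deg 5.13 z [ 1.1e-03 -4.0e-04 -1.0e+00] F [-0.68  0.26  0.19] w 0.0508 gf 0.0 j [-0.47  0.26  0.42  1.83 -0.12  1.07  0.08]
[[313.0, 247.0], [183.0, 341.0], [47.0, 215.0], [175.0, 132.0], [220.0, 256.0], [209.0, 133.0], [112.0, 195.0]]
[[120.0, 135.0], [253.0, 121.0], [274.0, 298.0], [140.0, 312.0], [192.0, 159.0], [157.0, 223.0], [256.0, 213.0]]
```

View pics/f.png

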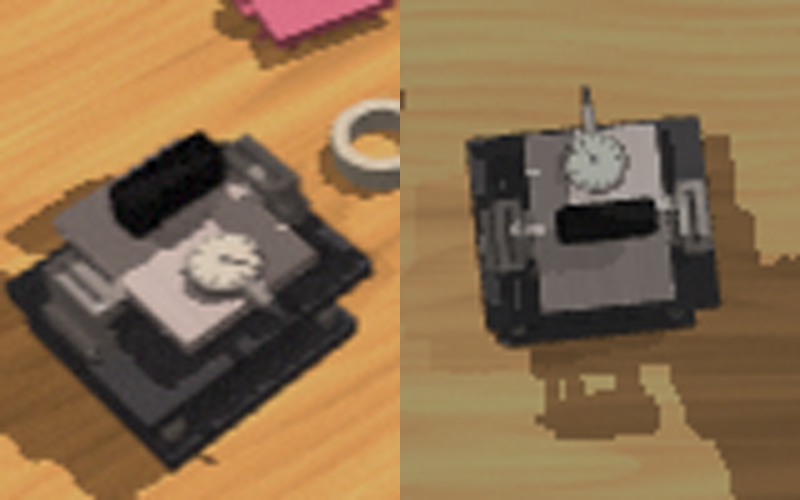

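The plate sits level on the dock between the rollers. The gauge is over the lone ball, at (220,258) in the scene crop and (596,160) in the top crop, and the slab corners match the home-pose prediction to about 1 pixel. I'll hand it in.

```bash
python3 -c "
from station import r
print(r.close_job())"
```

```text
the job is handed in; nothing more can be done
None
```

I pressed the plate past both rollers until it stopped about 12 mm below first contact, let go and handed the job in at about 15 s; the readings between steps peaked near 15 N, and the last pictures show it level with the gauge over the lone ball.

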